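# Cover a movement with its upturned dust cover

### The arm

A 6-joint arm with a two-finger parallel gripper is mounted at the origin on a cart in front of the work surface, level with it; the furniture and walls round the work are solid. World frame = base frame: x ahead of the robot, y to its left, z up, the work surface at z = 0. Lengths are in mm, angles in rad, forces in N, time in s.
With the tool pointing down it reaches from about 300 to 875 mm from the base axis. Payload 6.4 kg.
Tool frame: the origin (TCP) lies at the very end of the fingers, on their centre line; the grasp point (between the pads) lies 19 mm behind it (robot.hold_point_z is the distance from the TCP to the grasp point, in mm); z points along the fingers, y is the line along which they close (so a half turn about z gives the same grasp; the last joint's range is limited). The gripper opens to 88 mm and grips with 3 to 60 N. Pads are 18 mm wide; open, the fingers measure 123 mm over their backs; the gripper's body (75 mm by 187 mm) begins 45 mm behind the grasp point.
Start: joints at [-1.452, 0.181, 1.607, -0, 1.354, -0.206], TCP at [183.51, -544.945, 238.714] pointing down, gripper open.
Joint ranges: [-2.99, 2.99], [-0.89, 2.07], [0.3, 2.58], [-1.14, 4.28], [0, 2.63], [-3.12, 3.12]. Speed limits (rad/s): [2.57, 2.57, 3.01, 3.14, 3.14, 3.14].

### API

Orientations are given as a unit quaternion [w, x, y, z].
In Python, from workcell import robot gives the robot as it stands.
- The arm moves only by the tool carry_out, never from a script. Its argument "plan" is a list that holds one entry, the list of rows, each a list of 5 numbers: the finger opening in mm, from 0 to 88.1, then the shift along the tool's x, y, z in mm, then the turn about the tool's z in rad. In form: [[[jaw, x, y, z, twist], ...]]. A call has 1 to 20 rows; each row is the pose to reach, as a shift and turn from the pose commanded when the call began, along the tool's axes at that moment; what a row does not reach only later rows make up. A row lasts 1/12 s, in which the tool goes at most 41.7 mm and 7.16 degrees, less where a joint would pass 70% of its speed; a pose out of reach is approached as far as the arm can. A call with a gripper value outside its range is refused whole. The fingers move at their own pace and stop on an object; the grip force is fixed at half the most. Time passes only in rows, so rows that repeat a pose let the fingers close. It gives the time, the measured TCP pose, the force, the opening and the grip force at its end, in the units of the state.
- robot.observe(): the state, without advancing time (a new reading comes with each control period).
- robot.capture(name): name is "scene" or "top"; returns a dict with "img" (400x640x3 uint8, red, green, blue), "intrinsics" (3x3 intrinsics, pixels), "eye" and "orientation" of the camera in the world. Camera axes: x right, y down, z forward; pixel columns grow to the right and rows downward; lengths in mm; the calibration is good to about 2 mm. A picture is of the moment at which its call begins. There is no depth.
- robot.job_done(): hands the job in; it is judged then, once.
The state is a dict: "time": time; "joint_pos": joint angles; "joint_velocities": joint speeds; "effort": joint torques, N m; "tool_pos": TCP position; "tcp_rot": TCP orientation; "ft_force": force on the tool from outside, world axes, zero at the start; "wrist_torque": the same for the moment, N m; "opening": opening from 0.0 (shut) to 1.0 (fully open); "gripper_force": force on a finger pad.
Only numpy, scipy, OpenCV 4.12 (cv2) and the standard library are available. Lean on these libraries where they do the work, as an engineer would, in place of code of your own. Each camera call takes 0.05 s, during which the arm holds its last target. There are 200 camera calls.

### The job

Turn the box-shaped metal dust cover over, so that its open side faces down, and set it gently over the watch movement on its stand: rim flat on the base plate all round, plinth and movement inside, and the notch over the setting stem. Do not knock the movement, leave everything else on the bench where it stands, and let go of the cover at the end.

Things in the scene. Friction and masses are not known exactly. Their poses are not given: they have to be found in the camera images.
- cover: aluminium dust cover, an open box 110 (x) by 60 (y) by 55 mm (z), about 0.15 kg; walls and closed face 4 mm thick, straight smooth sides. Origin: centre of the outer closed face; z points out of the open side (up at the start, when it lies open side up on the bench). The +x end wall has a notch, the -x end wall is plain; it can stand on either end. Loose
- notch (a point): centre of the notch in the cover's +x end wall, at (53, 0, 24) mm in the cover's frame; the notch is 22 mm wide and runs 40 mm in from the open rim
- stand: movement stand, fixed: grey base plate 6 mm thick, x -80 to 90, y -55 to 55 mm; origin on the bench under the plinth's centre, z up. In the middle an aluminium plinth 94 (x) by 44 by 10 mm, which goes inside the cover (4 mm play all round), with a 24 x 26 mm block and the movement on it. A 6 mm stem runs from the block along +x at height 37 mm, with a 14 mm knob at x 68 to 78 mm
- stand_movement: round gilt watch movement, 26 mm in diameter, fixed on the holder block in the middle of the stand; origin in the centre of its underside, its top is 43 mm above the bench
- seat (a point): point on top of the base plate at the plinth's centre, (0, 0, 6) mm in the stand's frame, with the stand's axes. When home, the cover's rim is at this height and its origin 55 mm above this point
- stem (a point): point on the stem's axis, (53, 0, 37) mm in the stand's frame; the centre of the cover's notch comes to lie here when the cover is home
- blower: bystander: dark rubber dust blower standing with its nozzle up, a bulb 52 mm in diameter and 50 mm high with a thin nozzle (10 mm) up to 95 mm, loose; origin centre of underside
- cement_bottle: bystander: small bottle with a cap, 27 mm in diameter, 58 mm high, loose; origin centre of underside
- jar: bystander: glass jar with a knobbed lid, 53 mm in diameter, 50 mm high, loose; origin centre of underside
- paste_pot: bystander: squat pot with a screw lid, 66 mm in diameter, 56 mm high, loose; origin centre of underside
- spring_tin: bystander: flat round tin, 63 mm in diameter, 20 mm high, loose; origin centre of underside
- pen_pot: bystander: pot full of pens, 87 mm in diameter, 169 mm high with the pens, loose; origin centre of underside
- demagnetiser: bystander: blue box-shaped tool, fixed, 73 mm along its x and 108 mm along its y, 52 mm high; origin centre of underside
- job_papers: bystander: flat pile of papers, fixed, 290 mm (x) by 220 mm (y), 20 mm high; the pile's centre lies at (-12, 32) mm from the origin; the surface is the bench everywhere else near the work
- mic_stand: bystander: black and silver instrument with a clamp head, fixed; a U-shaped foot 21 mm high within x -67 to 67, y -35 to 76 mm of its frame, and a head up to 106 mm high within x -45 to 60, y 0 to 56 mm; origin on the bench under it

How it is judged (in metres and radians):
At the end, for the whole second after the job is handed in: the cover rests open side down (within 3.5 degrees), its centre within 8 mm of the plinth's centre, its rim on the base plate (closed face 52 to 58 mm above it), its notch within 12 mm of the point on the stem, at rest and released (angle between cover's own z axis and vertical above 3.08 rad and horizontal distance between cover and seat below 0.008 m and z of cover in the frame of seat between 0.052 and 0.058 m and distance between notch and stem below 0.012 m and linear speed of cover below 0.02 m/s); the robot touches nothing.
It fails at once if the movement is knocked (more than 3 N from the cover or the gripper) (contact force between stand_movement and cover above 3 N or contact force between stand_movement and the arm above 3 N or contact force between stand_movement and the fingers above 3 N).
It fails at once if the cover is dropped or slammed on the stand (more than 60 N) (contact force between stand and cover above 60 N).
It fails at once if a bystander is moved by more than 20 mm or tipped (distance of any of blower, cement_bottle, jar, paste_pot, spring_tin, pen_pot from where it was at the start of the episode above 0.02 m or angle between any of blower, cement_bottle, jar, paste_pot, spring_tin, pen_pot's own z axis and vertical above 0.3 rad).
It also fails if it takes over 61 s, if anything falls off the work surface, if the arm or the gripper's body presses on something with over 40 N, if the wrist force passes 120 N, or if a joint passes its speed limit or range.

## Working session

There is one attempt and no reset: what is moved stays moved. The work goes in short steps, Python scripts to look and compute and a tool call to move; the robot and the scene stay as the last step left them, time stands still between calls to the robot, and variables do not carry over. Pictures are saved under pics/ and viewed, at most 10 in all, crops included, and the job is handed in when it is done.

Besides the shell and the picture viewer there is one more tool, called after "Emit:" as a command line: name --argument value ..., lists and objects as JSON in quotes. carry_out: Moves the arm, as the interface text tells. Its arguments: {"type":"object","properties":{"plan":{"type":"array","items":{"type":"array","items":{"type":"array","items":{"type":"number"}}}}},"required":["plan"]}

```bash
ls; mkdir -p pics; cat > h.py <<'E'
import numpy as np, cv2
from workcell import robot
from scipy.spatial.transform import Rotation as R
def cap(n,f=None,box=None,s=1):
    c=robot.capture(n)
    im=cv2.cvtColor(c["img"],cv2.COLOR_RGB2BGR)
    if f:
        if box: x0,y0,x1,y1=box; im=im[y0:y1,x0:x1]
        cv2.imwrite("pics/"+f,cv2.resize(im,None,fx=s,fy=s,interpolation=cv2.INTER_CUBIC))
    return c
def rot(c):
    o=np.array(c["orientation"])
    return o if o.shape==(3,3) else R.from_quat(o[[1,2,3,0]]).as_matrix()
def px2w(c,u,v,z):
    d=rot(c)@np.linalg.inv(c["intrinsics"])@[u,v,1]; e=np.array(c["eye"])
    return (e+d*(z-e[2])/d[2]).round(1)
def w2px(c,p):
    q=np.array(c["intrinsics"])@(rot(c).T@(np.array(p)-c["eye"])); return (q[:2]/q[2]).round(1)
E
python3 - <<'E'
from h import *
for n in("top","scene"):
    c=cap(n,n+"0.png",s=1.25); print(n,c["eye"],c["orientation"],c["intrinsics"])
print(robot.observe())
E
```

```text
pics
top [ 516.1260241   -40.99919568 1592.12327735] [ 0.02260442 -0.70286157  0.71078462 -0.0161207 ] [[487.00948174   0.         318.89457913]
 [  0.         487.00948174 198.87927117]
 [  0.           0.           1.        ]]
scene [173.85470873 745.12310566 545.02880054] [ 0.13476267 -0.21427179  0.83445409 -0.4895028 ] [[401.14910822   0.         321.74449941]
 [  0.         401.14910822 193.47089813]
 [  0.           0.           1.        ]]
{'time': 0.1, 'joint_pos': array([-1.45230957e+00,  1.81434138e-01,  1.60786621e+00,  4.71941013e-06,
        1.35380809e+00, -2.06315887e-01]), 'joint_velocities': array([ 0.00098195, -0.00040644, -0.00399389, -0.0006485 ,  0.00104145,
       -0.00031546]), 'effort': array([ 7.35639915e-04, -4.34827316e+01, -3.42695403e+01,  7.05590425e-02,
        3.41429701e-02, -4.12825887e-05]), 'tool_pos': array([ 183.44832043, -544.46172597,  237.93877247]), 'tcp_rot': array([-7.57063004e-04,  9.86841662e-01,  1.61687848e-01,  3.55736874e-05]), 'ft_force': array([ 0.0728111 , -0.14733965, -0.49180711]), 'wrist_torque': array([ 0.05477126, -0.01532824,  0.01444268]), 'gripper_force': 0.0, 'opening': 1.0012193023567066}
```

View pics/top0.png

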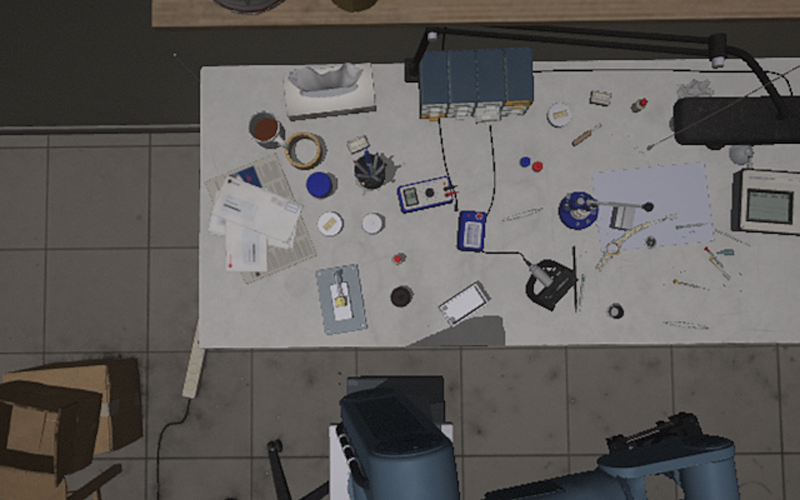

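View pics/scene0.png

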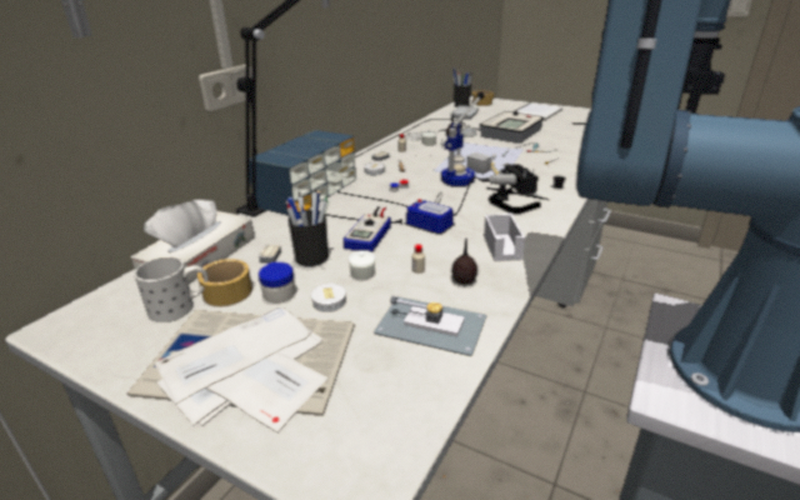

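```bash
python3 - <<'E'
from h import *
a=cap("top")["img"]; b=cap("scene")["img"]
A=cv2.resize(a[205:275,245:405],None,fx=5,fy=5,interpolation=cv2.INTER_CUBIC)[:300]
A=cv2.resize(a[205:275,245:405],None,fx=5,fy=5,interpolation=cv2.INTER_CUBIC)
B=cv2.resize(b[165:215,360:440],None,fx=5,fy=5,interpolation=cv2.INTER_CUBIC)
C=cv2.resize(b[230:285,295:395],None,fx=4,fy=4,interpolation=cv2.INTER_CUBIC)
out=np.zeros((600,800,3),np.uint8); out[:350]=A; out[350:600,:400]=B; out[350:570,400:]=C
cv2.imwrite("pics/c1.png",out[:,:,::-1])
E
```

```text
(no output)
```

View pics/c1.png

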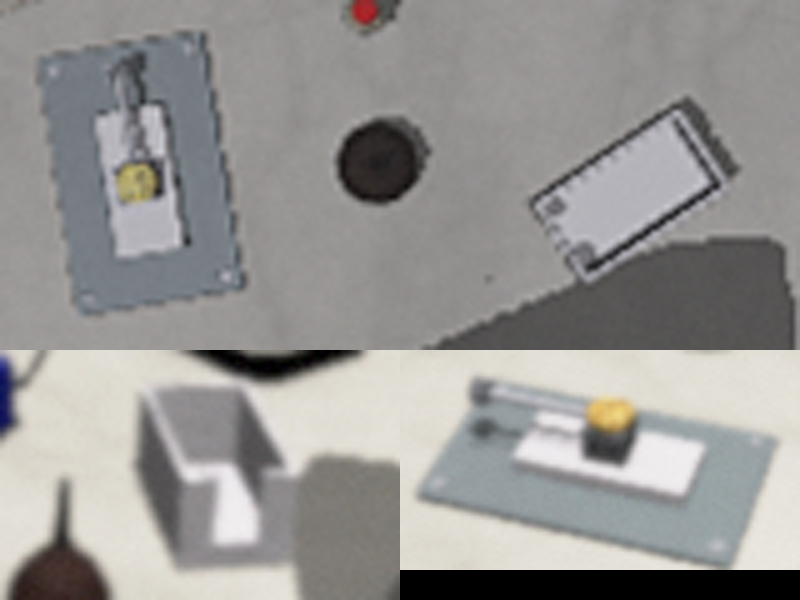

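```bash
python3 - <<'E'
from h import *
c=cap("top")
f=lambda u,v,z:px2w(c,u/5+245-.4,v/5+205-.4,z)[:2]
def rep(n,pts,z):
    P=np.array([f(u,v,z) for u,v in pts]); d=np.roll(P,-1,0)-P
    print(n,P.tolist(),"ctr",P.mean(0),"len",np.linalg.norm(d,axis=1),"ang",np.degrees(np.arctan2(d[:,1],d[:,0])))
rep("stand",[(38,57),(203,32),(245,285),(80,312)],6)
rep("plinth",[(96,114),(165,100),(187,246),(117,258)],16)
print("movement",f(140,182,43),"knob",f(123,68,37))
rep("cover",[(530,203),(685,101),(724,185),(583,281)],55)
print("blower",f(379,160,25),"cement",f(366,12,58))
o=robot.observe(); print(R.from_quat(o["tcp_rot"][[1,2,3,0]]).as_matrix().round(3))
E
```

```text
stand [[549.8, 191.1], [564.9, 83.3], [400.6, 57.3], [384.3, 164.4]] ctr [474.9   124.025] len [108.85242303 166.34449194 108.33328205 167.63991172] ang [ -82.02621938 -171.00767612   98.65367845    9.16452394]
plinth [[512.3, 152.2], [520.8, 107.5], [426.7, 93.9], [419.5, 139.1]] ctr [469.825 123.175] len [45.500989   95.07770506 45.76985908 93.72006189] ang [ -79.23337329 -171.77615185   99.05072168    8.03499854]
movement [469.  121.1] knob [541.5 132.2]
cover [[453.6, -125.4], [516.5, -223.9], [463.5, -247.4], [404.5, -157.9]] ctr [ 459.525 -188.65 ] len [116.87026996  57.97628826 107.1972481   58.8817459 ] ang [ -57.43856637 -156.08768245  123.3935849    33.50115137]
blower [480.8 -30.6] cement [574.7 -23.7]
[[ 0.948  0.319 -0.   ]
 [ 0.319 -0.948  0.001]
 [ 0.    -0.001 -1.   ]]
```

```bash
python3 - <<'E'
from h import *
c=cap("top","c2.png",box=(330,155,430,285),s=4.5)
f=lambda u,v,z:px2w(c,u/1.25,v/1.25,z)[:2]
for u,v in[(457,248),(485,251),(488,213),(460,211)]: print(f(u,v,52))
print("edge",f(455,346,0),f(250,347,0), [w2px(c,(x,y,0)) for x,y in((459,-188),(490,-235))])
E
```

```text
[ 600.5 -175.2]
[ 592.1 -245.8]
[ 688.5 -255.2]
[ 694.5 -184.3]
edge [ 348.8 -170.4] [351.5 362.7] [array([368.9, 242.6]), array([383.2, 232.9])]
```

View pics/c2.png

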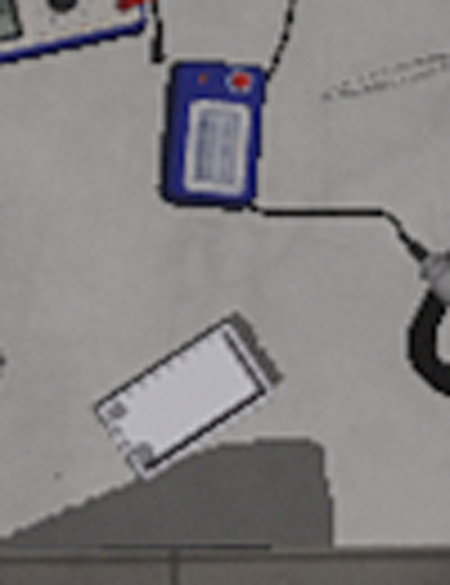

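Emit:
carry_out --plan '[[[88, 388, -201, 0, 1.321], [88, 388, -201, 0, 1.321], [88, 388, -201, 0, 1.321], [88, 388, -201, 0, 1.321], [88, 388, -201, 0, 1.321], [88, 388, -201, 0, 1.321], [88, 388, -201, 0, 1.321], [88, 388, -201, 0, 1.321], [88, 388, -201, 0, 1.321], [88, 388, -201, 0, 1.321], [88, 388, -201, 0, 1.321], [88, 388, -201, 0, 1.321], [88, 388, -201, 0, 1.321], [88, 388, -201, 60, 1.321], [88, 388, -201, 100, 1.321], [88, 388, -201, 140, 1.321], [88, 388, -201, 150, 1.321], [88, 388, -201, 150, 1.321], [88, 388, -201, 150, 1.321]]]'

```text
time: 1.88
tool_pos: [485.8, -230.8, 87.8]
tcp_rot: [-0.0, 0.879, -0.478, -0.002]
ft_force: [0.0, -0.8, 0.9]
opening: 1.0
gripper_force: 0.0
```

```bash
python3 - <<'E'
from h import *
o=robot.observe(); print(o["time"],o["tool_pos"],R.from_quat(o["tcp_rot"][[1,2,3,0]]).as_matrix().round(3))
c=robot.capture("scene"); print(w2px(c,(459,-188,55)))
t=robot.capture("top")
B=cv2.resize(c["img"][105:225,340:480],None,fx=4,fy=4,interpolation=cv2.INTER_CUBIC)
cv2.imwrite("pics/c3.png",B[:,:,::-1])
for x,y in((60,30),(60,-30)):
  pass
E
```

```text
1.8833 [ 485.78995458 -230.76348848   87.8493429 ] [[ 0.544 -0.839 -0.003]
 [-0.839 -0.544  0.002]
 [-0.003  0.001 -1.   ]]
[402.6 180. ]
```

View pics/c3.png

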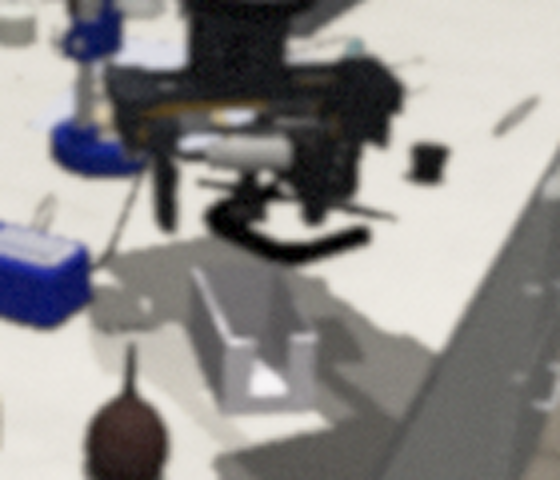

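The gripper is centred over the plain end: fingers at (168,200) and (315,190), cover's far end at (195,270)–(280,265), nothing in the way. Descend and grip.

Emit:
carry_out --plan '[[[88, 0, 0, 30, 0], [88, 0, 0, 60, 0], [88, 0, 0, 80, 0], [88, 0, 0, 80, 0], [88, 0, 0, 80, 0], [50, 0, 0, 80, 0], [50, 0, 0, 80, 0], [50, 0, 0, 80, 0], [50, 0, 0, 80, 0], [50, 0, 0, 80, 0], [50, 0, 0, 80, 0], [50, 0, 0, 80, 0], [50, 0, 0, 80, 0]]]'

```text
time: 3.07
tool_pos: [487.7, -231.2, 9.9]
tcp_rot: [0.0, 0.879, -0.478, 0.001]
ft_force: [-1.7, 1.3, 8.4]
opening: 0.679
gripper_force: 30.0
```

Emit:
carry_out --plan '[[[50, 0, 0, -10, 0], [50, 0, 0, -20, 0], [50, 0, 0, -30, 0], [50, 0, 0, -40, 0], [50, 0, 0, -50, 0], [50, 0, 0, -60, 0], [50, 0, 0, -60, 0], [50, 0, 0, -60, 0]]]'

```text
time: 3.73
tool_pos: [487.6, -231.0, 69.7]
tcp_rot: [0.0, 0.878, -0.478, 0.001]
ft_force: [1.0, -0.2, -2.1]
opening: 0.674
gripper_force: 30.0
```

```bash
python3 - <<'E'
from h import *
o=robot.observe(); print(o["time"],o["tool_pos"],o["opening"],o["wrist_torque"])
c=cap("scene","c4.png",box=(340,105,480,225),s=4)
E
```

```text
3.7333 [ 487.59337773 -231.013171     69.67744555] 0.6736959488039401 [-0.02026133 -0.03772614  0.002099  ]
```

View pics/c4.png

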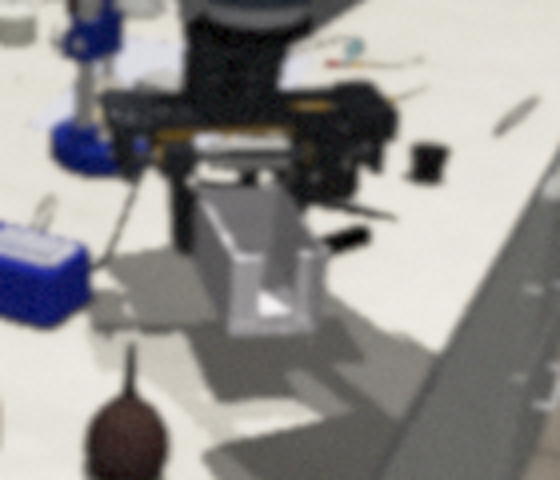

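```bash
python3 - <<'E'
from h import *
c=cap("scene")
for z in(0,20,40,60,80,115): print(z,[(w2px(c,(429-0.543*s*0,-142,z))-[340,105])*4 for s in(0,)], (w2px(c,(487,-231,z))-[340,105])*4)
E
```

```text
0 [array([263.6, 412.8])] [226.4 336. ]
20 [array([266.4, 386.4])] [228.8 311.2]
40 [array([269.2, 359.6])] [230.8 285.6]
60 [array([272., 332.])] [233.2 260. ]
80 [array([274.8, 304. ])] [235.2 233.6]
115 [array([280. , 253.6])] [239.2 186.4]
```

Emit:
carry_out --plan '[[[50, 0, 0, 30, 0], [50, 0, 0, 50, 0], [50, 0, 0, 60, 0], [50, 0, 0, 60, 0], [88, 0, 0, 60, 0], [88, 0, 0, 60, 0], [88, 0, 0, 60, 0], [88, 7, 0, 40, 0], [88, 7, 0, 21, 0], [88, 7, 0, 21, 0], [50, 7, 0, 21, 0], [50, 7, 0, 21, 0], [50, 7, 0, 21, 0], [50, 7, 0, 21, 0], [50, 7, 0, 21, 0], [50, 7, 0, 21, 0], [50, 7, 0, 21, 0], [50, 7, 0, 21, 0]]]'

```text
time: 5.33
tool_pos: [490.7, -236.3, 47.4]
tcp_rot: [-0.0, 0.878, -0.478, -0.0]
ft_force: [-0.3, 0.8, -0.2]
opening: 0.66
gripper_force: 30.0
```

Emit:
carry_out --plan '[[[50, 0, 0, -10, 0], [50, 0, 0, -20, 0], [50, 0, 0, -30, 0], [50, 0, 0, -30, 0], [50, 0, 0, -30, 0]]]'

```text
time: 5.75
tool_pos: [491.8, -237.2, 79.2]
tcp_rot: [0.0, 0.879, -0.478, 0.001]
ft_force: [-0.4, -0.1, -1.6]
opening: 0.661
gripper_force: 30.0
```

```bash
python3 - <<'E'
from h import *
o=robot.observe(); print(o["time"],o["tool_pos"],o["opening"],o["wrist_torque"],o["ft_force"])
c=cap("scene","c5.png",box=(340,105,480,225),s=4)
E
```

```text
5.75 [ 491.75544953 -237.1863308    79.22700395] 0.6606945679359708 [ 0.03874691 -0.04946388  0.03522599] [-0.44209207 -0.08815506 -1.60543981]
```

View pics/c5.png

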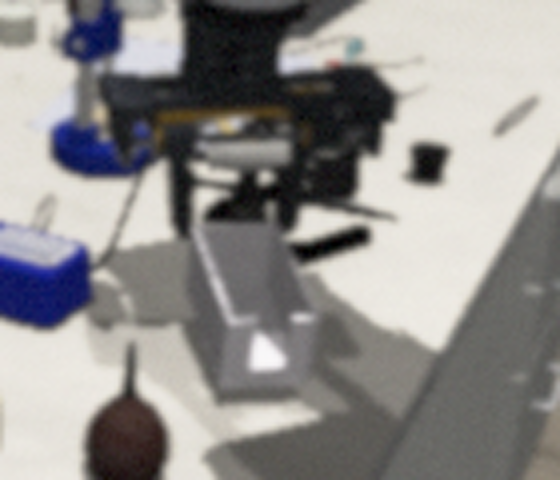

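Emit:
carry_out --plan '[[[50, 0, 0, -40, 0], [50, 0, 0, -60, 0], [50, 0, 0, -35, 0], [50, 0, 0, -70, 0], [50, 0, 0, -40, 0], [50, 0, 0, -75, 0], [50, 0, 0, -45, 0], [50, 0, 0, -80, 0], [50, 0, 0, -50, 0], [50, 0, 0, -85, 0], [50, 0, 0, -85, 0], [50, 0, 0, -85, 0]]]'

```text
time: 6.8
tool_pos: [491.8, -237.2, 163.4]
tcp_rot: [0.0, 0.878, -0.478, 0.001]
ft_force: [0.9, 0.3, -1.9]
opening: 0.66
gripper_force: 30.0
```

```bash
python3 - <<'E'
from h import *
o=robot.observe(); print(o["time"],o["tool_pos"],o["opening"],o["wrist_torque"],o["ft_force"])
c=cap("scene","c6.png",box=(340,85,480,225),s=4)
for z in (20,60,100,140,165):print(z,(w2px(c,(432,-146,z))-[340,85])*4,(w2px(c,(490,-236,z))-[340,85])*4)
E
```

```text
6.8 [ 491.80663126 -237.179112    163.4007478 ] 0.65991633775656 [ 0.00178951 -0.06961351  0.01101978] [ 0.87390482  0.34307721 -1.85692126]
20 [264.  462.8] [227.2 387.2]
60 [269.6 408.4] [231.6 336.4]
100 [275.2 352. ] [236.  283.6]
140 [280.8 293.6] [240.4 228.8]
165 [284.8 255.6] [243.6 193.6]
```

View pics/c6.png

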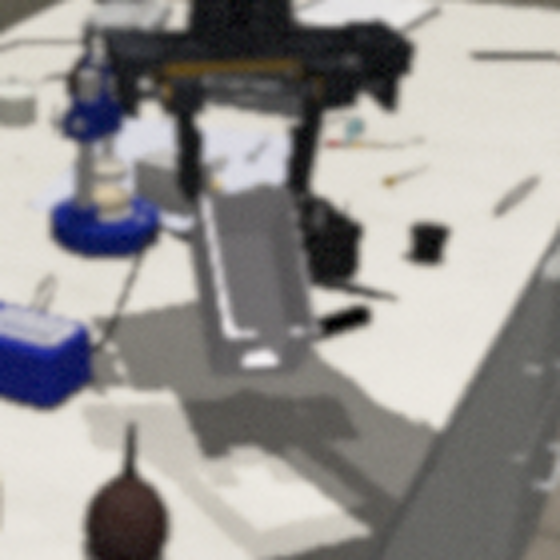

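Emit:
carry_out --plan '[[[50, 0, 0, 35, 0], [50, 0, 0, -6, 0], [50, 0, 0, 35, 0], [50, 0, 0, -6, 0], [50, 0, 0, 35, 0], [50, 0, 0, -6, 0], [50, 0, 0, 35, 0], [50, 0, 0, -6, 0], [50, 0, 0, 35, 0], [50, 0, 0, -6, 0], [50, 0, 0, 35, 0], [50, 0, 0, -6, 0], [50, 0, 0, 35, 0], [50, 0, 0, -6, 0], [50, 0, 0, 35, 0], [50, 0, 0, -6, 0], [50, 0, 0, 0, 0], [50, 0, 0, 0, 0]]]'

```text
time: 8.35
tool_pos: [491.2, -236.8, 162.2]
tcp_rot: [0.0, 0.878, -0.478, 0.0]
ft_force: [-0.3, -0.3, -0.6]
opening: 0.658
gripper_force: 30.0
```

```bash
cat >> h.py <<'E'
def fit(a,b,z,box,xp,zp,init,pic=None):
    """tilt estimate: silhouette edges overlay of cover held at P=(a,b,z), P in cover (xp,zp); returns projected corners for tilts"""
E
python3 - <<'E'
from h import *
o=robot.observe(); print(o["time"],o["tool_pos"],o["opening"],o["ft_force"])
c=cap("scene","c7.png",box=(340,85,480,225),s=4)
e=np.array([-.543,.84,0]); A=np.array([o["tool_pos"][0],o["tool_pos"][1],0])+[1.5*.0,0,o["tool_pos"][2]+5]
# edge: white inner-rim B; print projected B-rim and B-bottom for tilts
for t in(30,40,50,60,70,90):
    r=np.radians(t); d=np.cos(r)*e+[0,0,-np.sin(r)]; n=-np.sin(r)*e+[0,0,-np.cos(r)]
    print(t,(w2px(c,A+110*d)-[340,85])*4,(w2px(c,A+110*d+55*n)-[340,85])*4)
# brightest-row profile along the column band
g=cv2.cvtColor(c["img"],cv2.COLOR_RGB2GRAY)[85:225,340:480]
print(g[55:112,66].tolist()); print(c["img"][150:200,406].tolist()[::2])
E
```

```text
8.35 [ 491.20543656 -236.78641607  162.15383449] 0.6583447565610508 [-0.27865399 -0.30992572 -0.64772881]
30 [270.8 325.6] [254.  373.6]
40 [264.4 340.4] [246.  374.4]
50 [257.6 350.4] [238.4 370. ]
60 [250.4 354.8] [230.8 360.4]
70 [243.2 354.4] [224. 346.]
90 [230.  339.2] [212.8 306.8]
[97, 101, 102, 105, 107, 105, 105, 108, 110, 109, 109, 108, 110, 110, 110, 113, 114, 115, 113, 115, 116, 113, 116, 112, 116, 116, 116, 114, 116, 115, 117, 114, 113, 112, 105, 101, 99, 111, 125, 127, 129, 126, 119, 110, 96, 88, 86, 87, 87, 87, 88, 89, 89, 89, 97, 118, 148]
[[111, 108, 111], [113, 108, 113], [112, 109, 111], [115, 114, 115], [115, 112, 115], [117, 115, 117], [116, 116, 117], [118, 115, 117], [117, 115, 117], [118, 115, 117], [119, 115, 118], [116, 112, 112], [107, 103, 106], [101, 99, 98], [127, 125, 120], [132, 129, 121], [121, 118, 115], [98, 96, 93], [87, 86, 81], [90, 87, 82], [89, 88, 84], [92, 88, 84], [100, 96, 93], [151, 148, 139], [197, 193, 182]]
```

View pics/c7.png

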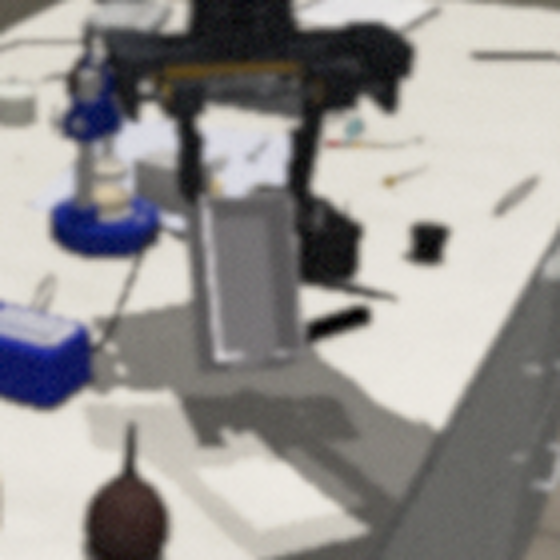

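The cover hangs about 58° nose-down: A rim at v≈195, B rim at v≈360. Now set its lower corner on the bench and drag it upright.

Emit:
carry_out --plan '[[[50, 0, 0, 20, 0], [50, 0, 0, 38, 0], [50, 0, 0, 46, 0], [50, 0, 0, 49, 0], [50, -5, 0, 50, 0], [50, -10, 0, 50, 0], [50, -15, 0, 50, 0], [50, -20, 0, 50, 0], [50, -25, 0, 50, 0], [50, -30, 0, 51, 0], [50, -35, 0, 52, 0], [50, -40, 0, 53, 0], [50, -45, 0, 54, 0], [50, -50, 0, 55, 0], [50, -55, 0, 57, 0], [50, -60, 0, 59, 0], [50, -66, 0, 60, 0], [50, -72, 0, 61, 0], [50, -72, 0, 61, 0]]]'

```text
time: 9.98
tool_pos: [453.3, -176.6, 106.1]
tcp_rot: [0.0, 0.879, -0.477, 0.003]
ft_force: [-6.4, 2.9, 24.4]
opening: 0.676
gripper_force: 30.1
```

```bash
python3 - <<'E'
from h import *
o=robot.observe(); print(o["time"],o["tool_pos"],o["opening"],o["ft_force"],o["wrist_torque"])
c=cap("scene","c8.png",box=(340,85,480,225),s=4); t=cap("top","t8.png",box=(340,190,420,270),s=5)
e=np.array([-.543,.84,0])
P=o["tool_pos"]*[1,1,0]
for h in(0,110):
  for k in(3,-52): print(h,k,(w2px(c,P+k*e+[0,0,h])-[340,85])*4)
g=cv2.cvtColor(c["img"],cv2.COLOR_RGB2GRAY); 
cv2.imwrite("pics/c8.png",np.hstack([cv2.resize(c["img"][85:225,340:480,::-1],(400,400),interpolation=2),cv2.resize(t["img"][190:270,340:420,::-1],(400,400),interpolation=2)]))
E
```

```text
9.9833 [ 453.33223067 -176.60822514  106.13274275] 0.6760907190607325 [-6.36419813  2.93880913 24.38504768] [0.53104357 0.79153933 0.06360772]
0 3 [247.2 463.2]
0 -52 [228.8 424.4]
110 3 [261.2 314.8]
110 -52 [241.2 280.4]
```

View pics/c8.png

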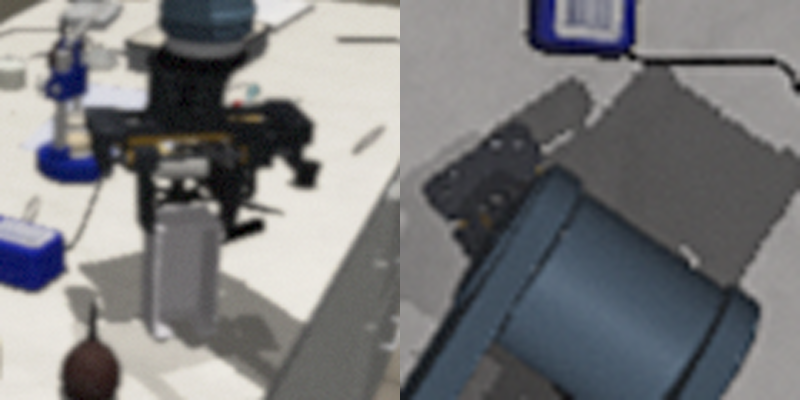

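The cover is standing (rim edge runs v≈208 to 338), pressed at 24 N. Ease the pressure, release, and lift clear.

Emit:
carry_out --plan '[[[50, 0, 0, -3, 0], [50, 0, 0, -5, 0], [50, 0, 0, -5, 0], [50, 0, 0, -5, 0], [70, 0, 0, -5, 0], [88, 0, 0, -5, 0], [88, 0, 0, -5, 0], [88, 0, 0, -5, 0], [88, 0, 0, -30, 0], [88, 0, 0, -60, 0], [88, 0, 0, -60, 0]]]'

```text
time: 11.0
tool_pos: [454.4, -177.8, 166.5]
tcp_rot: [0.0, 0.879, -0.478, 0.004]
ft_force: [1.4, -0.6, 0.6]
opening: 0.997
gripper_force: 0.0
```

```bash
cat >> h.py <<'E'
from scipy.optimize import minimize
V=[(x,y,z) for x in(-55,55) for y in(-30,30) for z in(0,55)]
def corners(T,Rm): return np.array([T+Rm@np.array(v,float) for v in V])
def sil(c,T,Rm,shape=(400,640)):
    p=np.array([w2px(c,q) for q in corners(T,Rm)],np.float32)
    return cv2.convexHull(p)
def edgecost(c,g,hull):
    """mean gradient magnitude along the hull outline"""
    h=hull[:,0]; s=[]
    for a,b in zip(h,np.roll(h,-1,0)):
        n=int(np.hypot(*(b-a))); s+= [g[min(max(int(round(q[1])),0),399),min(max(int(round(q[0])),0),639)] for q in (a+(b-a)*t for t in np.linspace(0,1,max(n,2)))]
    return np.mean(s)
def grad(c):
    g=cv2.GaussianBlur(cv2.cvtColor(c["img"],cv2.COLOR_RGB2GRAY).astype(np.float32),(0,0),1)
    return np.minimum(np.hypot(cv2.Sobel(g,5,1,0),cv2.Sobel(g,5,0,1)),120)
E
python3 - <<'E'
from h import *
o=robot.observe(); print(o["time"],o["tool_pos"])
c=cap("scene","s9.png"); t=cap("top","t9.png"); G=grad(c)
P=o["tool_pos"]; res=[]
for name,Rl in(("stand",1),("flat_up",2)):
  best=[]
  for yaw in np.radians(np.arange(110,136,3)):
    e=np.array([np.cos(yaw),np.sin(yaw),0]); up=np.array([0,0,1.])
    for dx in range(-60,61,5):
      for dy in range(-30,31,5):
        xc,zc=(-up,e) if Rl==1 else (e,up)
        Rm=np.c_[xc,np.cross(zc,xc),zc]
        T=np.array([453+dx*-.543+dy*.84,-177+dx*.84+dy*.543,0])
        if Rl==1: T=T+[0,0,55]
        best.append((edgecost(c,G,sil(c,T,Rm)),T.round().tolist(),round(np.degrees(yaw))))
  best.sort(reverse=True); print(name,best[:4])
E
```

```text
11.0 [ 454.36386468 -177.84604124  166.47235148]
stand [(np.float32(95.25793), [468.0, -209.0, 55.0], 119), (np.float32(95.243355), [471.0, -213.0, 55.0], 122), (np.float32(95.02951), [468.0, -209.0, 55.0], 116), (np.float32(94.99012), [471.0, -213.0, 55.0], 119)]
flat_up [(np.float32(74.10169), [455.0, -217.0, 0.0], 110), (np.float32(73.997406), [457.0, -210.0, 0.0], 110), (np.float32(73.540794), [464.0, -212.0, 0.0], 113), (np.float32(73.2281), [458.0, -221.0, 0.0], 110)]
```

```bash
python3 - <<'E'
from h import *
c=cap("scene"); G=grad(c); best=[]
for yd in np.arange(114,130,1.5):
    yaw=np.radians(yd); e=np.array([np.cos(yaw),np.sin(yaw),0]); zc=e; xc=np.array([0,0,-1.]); Rm=np.c_[xc,np.cross(zc,xc),zc]
    for x in np.arange(460,480,1.5):
      for y in np.arange(-222,-198,2):
        best.append((float(edgecost(c,G,sil(c,np.array([x,y,55.]),Rm))),x,y,yd))
best.sort(reverse=True); b=np.array(best[:25]); print(b[:6],b.mean(0),b.std(0))
E
```

```text
[[  97.76380157  467.5        -208.          118.5       ]
 [  97.71354675  467.5        -208.          117.        ]
 [  97.44244385  467.5        -208.          120.        ]
 [  97.40287781  469.         -208.          118.5       ]
 [  96.63127899  467.5        -206.          118.5       ]
 [  96.46258545  469.         -206.          120.        ]] [  95.86317505  468.28       -207.52        119.46      ] [0.86294211 1.85515498 4.53537209 1.79398997]
```

Emit:
carry_out --plan '[[[88, 33, 0, 0, 0], [88, 33, 0, 30, 0], [88, 33, 0, 55, 0], [88, 33, 0, 64, 0], [88, 33, 0, 64, 0], [50, 33, 0, 64, 0], [50, 33, 0, 64, 0], [50, 33, 0, 64, 0], [50, 33, 0, 64, 0], [50, 33, 0, 64, 0], [50, 33, 0, 64, 0], [50, 33, 0, 64, 0], [50, 33, 0, 64, 0]]]'

```text
time: 12.23
tool_pos: [470.4, -204.5, 98.8]
tcp_rot: [0.0, 0.878, -0.478, 0.001]
ft_force: [-1.0, -0.7, 6.7]
opening: 0.67
gripper_force: 30.0
```

Emit:
carry_out --plan '[[[50, 0, 0, -15, 0], [50, 0, 0, -30, 0], [50, 0, 0, -45, 0], [50, 0, 0, -60, 0], [50, 0, 0, -60, 0], [50, 0, 0, -60, 0]]]'

```text
time: 12.73
tool_pos: [470.0, -203.9, 157.9]
tcp_rot: [0.0, 0.879, -0.478, 0.001]
ft_force: [-0.3, 0.7, -1.8]
opening: 0.67
gripper_force: 30.0
```

```bash
cat >> h.py <<'E'
def fitP(c,G,P,yaw,ts,ks,hs,lat=(-6,-3,0,3)):
    """cover held at P (mm): box point (x=-55+h, z=k) at P; tilt t deg (0=open up flat, 90=standing,180=open down)"""
    out=[]; e=np.array([np.cos(yaw),np.sin(yaw),0]); s=np.array([np.sin(yaw),-np.cos(yaw),0]); up=np.array([0,0,1.])
    for t in ts:
        r=np.radians(t); xc=np.cos(r)*e-np.sin(r)*up; zc=np.sin(r)*e+np.cos(r)*up; Rm=np.c_[xc,np.cross(zc,xc),zc]
        for k in ks:
            for h in hs:
                for l in lat:
                    T=P+l*s-Rm@np.array([-55+h,0,k]); out.append((float(edgecost(c,G,sil(c,T,Rm))),t,k,h,l))
    out.sort(reverse=True); return np.array(out)
E
python3 - <<'E'
from h import *
o=robot.observe(); print(o["time"],o["tool_pos"],o["opening"],o["ft_force"])
c=cap("scene"); G=grad(c)
f=fitP(c,G,o["tool_pos"]+[0,0,4],np.radians(122.5),range(70,130,3),(-2,2,6,10),(0,4,8)); print(f[:6],f[:25].mean(0),f[:25].std(0))
E
```

```text
12.7333 [ 469.97443083 -203.87826169  157.94198235] 0.6704041833199806 [-0.28860442  0.65549976 -1.80198884]
[[104.92038727  88.           6.           8.          -3.        ]
 [104.36180878  70.           6.           8.           0.        ]
 [103.5279007   85.           6.           8.          -3.        ]
 [103.5071106   91.           6.           8.          -3.        ]
 [103.4421463   91.          10.           4.          -6.        ]
 [103.44185638  82.           2.           8.           0.        ]] [102.79315521  83.2          5.52         7.68        -2.04      ] [0.77012233 7.91454357 3.80652072 1.0851728  2.35762592]
```

Emit:
carry_out --plan '[[[50, 25, 0, 0, 0], [50, 50, 0, 0, 0], [50, 70, 0, 10, 0], [50, 70, 0, 30, 0], [50, 70, 0, 48, 0], [50, 70, 0, 56, 0], [50, 70, 0, 59, 0], [50, 70, 0, 59, 0], [88, 70, 0, 59, 0], [88, 70, 0, 59, 0], [88, 70, 0, 59, 0], [88, 70, 0, 30, 0], [88, 70, 0, 20, 0]]]'

```text
time: 13.87
tool_pos: [508.5, -262.8, 139.7]
tcp_rot: [0.0, 0.879, -0.478, 0.001]
ft_force: [0.5, -0.7, 1.3]
opening: 0.998
gripper_force: 0.0
```

```bash
python3 - <<'E'
from h import *
o=robot.observe(); print(o["time"],o["tool_pos"],o["opening"],o["ft_force"])
c=cap("scene"); G=grad(c); P=o["tool_pos"].copy(); P[2]=110
f=fitP(c,G,P,np.radians(122.5),[90],range(-10,22,2),(0,),range(-8,9,2)); print(f[:5],f[:10].mean(0),f[:10].std(0))
E
```

```text
13.8667 [ 508.50966636 -262.80287748  139.6804122 ] 0.9975156122556058 [ 0.48292521 -0.70875042  1.30447896]
[[92.57002258 90.         16.          0.         -8.        ]
 [91.46910095 90.         16.          0.         -6.        ]
 [90.63176727 90.         14.          0.         -8.        ]
 [90.40740204 90.         18.          0.         -8.        ]
 [90.31098938 90.         10.          0.         -6.        ]] [90.13523178 90.         14.          0.         -7.        ] [1.1744054  0.         2.82842712 0.         1.        ]
```

Emit:
carry_out --plan '[[[88, -27, 0, 0, 0], [88, -27, 0, 25, 0], [88, -27, 0, 38, 0], [88, -27, 0, 38, 0], [50, -27, 0, 38, 0], [50, -27, 0, 38, 0], [50, -27, 0, 38, 0], [50, -27, 0, 38, 0], [50, -27, 0, 38, 0], [50, -27, 0, 38, 0], [50, -27, 0, 38, 0], [50, -27, 0, 38, 0]]]'

```text
time: 14.92
tool_pos: [493.6, -240.5, 100.5]
tcp_rot: [0.0, 0.878, -0.478, 0.001]
ft_force: [-0.8, -1.7, 6.5]
opening: 0.676
gripper_force: 29.9
```

Emit:
carry_out --plan '[[[50, 0, 0, 2, 0], [50, -4, 0, 3, 0], [50, -8, 0, 3, 0], [50, -12, 0, 3, 0], [50, -16, 0, 3, 0], [50, -20, 0, 3, 0], [50, -25, 0, 4, 0], [50, -30, 0, 4, 0], [50, -35, 0, 5, 0], [50, -40, 0, 5, 0], [50, -45, 0, 6, 0], [50, -50, 0, 8, 0], [50, -50, 0, 8, 0]]]'

```text
time: 16.0
tool_pos: [468.4, -201.6, 97.3]
tcp_rot: [0.002, 0.879, -0.477, 0.005]
ft_force: [-8.6, -2.7, 33.8]
opening: 0.677
gripper_force: 30.0
```

```bash
python3 - <<'E'
from h import *
o=robot.observe(); print(o["time"],o["tool_pos"],o["opening"],o["ft_force"])
c=cap("scene"); G=grad(c)
f=fitP(c,G,o["tool_pos"]+[0,0,4],np.radians(122.5),range(80,150,4),(20,26,32,38,44),(3,8,13),(-6,-3,0)); print(f[:6],f[:25].mean(0),f[:25].std(0))
E
```

```text
16.0 [ 468.37627569 -201.59399057   97.29972237] 0.6765314957224675 [-8.58165786 -2.71041569 33.81950453]
[[ 87.58352661 148.          44.          13.           0.        ]
 [ 87.5750351   96.          44.          13.           0.        ]
 [ 87.38036346  92.          44.          13.           0.        ]
 [ 87.3128891  100.          38.           8.           0.        ]
 [ 87.28456116 100.          44.          13.           0.        ]
 [ 87.17688751 108.          38.           3.          -3.        ]] [ 86.42865112 109.28        36.32         9.4         -1.56      ] [ 0.72604892 15.50101932  6.24        3.87814389  2.09914268]
```

```bash
cat >> h.py <<'E'
def fitB(c,G,P,yaw,ts,ks,lat=(-6,-4,-2,0,2)):
    """P known, lowest point of the box on z=0; k = horizontal distance of rim-B edge ahead of P"""
    out=[]; e=np.array([np.cos(yaw),np.sin(yaw),0]); s=np.array([np.sin(yaw),-np.cos(yaw),0]); up=np.array([0,0,1.])
    for t in ts:
        r=np.radians(t); xc=np.cos(r)*e-np.sin(r)*up; zc=np.sin(r)*e+np.cos(r)*up; Rm=np.c_[xc,np.cross(zc,xc),zc]
        for k in ks:
            for l in lat:
                T=P*[1,1,0]+l*s+k*e-Rm@np.array([55,0,55]); T[2]-=corners(T,Rm)[:,2].min(); out.append((float(edgecost(c,G,sil(c,T,Rm))),t,k,l))
    out.sort(reverse=True); return np.array(out)
E
python3 - <<'E'
from h import *
o=robot.observe(); c=cap("scene"); G=grad(c)
f=fitB(c,G,o["tool_pos"],np.radians(122.5),range(84,150,3),range(-80,50,4))
for t in range(84,150,3):
    q=f[f[:,1]==t][0]; print(q.round(1).tolist())
e=np.array([-.537,.843,0]); g=cv2.cvtColor(c["img"],cv2.COLOR_RGB2GRAY)
for k in range(60,-61,-6):
    u,v=w2px(c,o["tool_pos"]*[1,1,0]+k*e); print(k,u,v,g[int(round(v)),int(round(u))-6:int(round(u))+7:3].tolist())
E
```

```text
[86.9, 84.0, 12.0, 0.0]
[88.2, 87.0, 8.0, 0.0]
[88.6, 90.0, 4.0, 0.0]
[87.9, 93.0, 0.0, 0.0]
[89.0, 96.0, 4.0, 0.0]
[89.3, 99.0, 4.0, 2.0]
[89.8, 102.0, 0.0, 2.0]
[88.7, 105.0, 0.0, 2.0]
[89.2, 108.0, -8.0, 0.0]
[90.3, 111.0, -8.0, 0.0]
[86.8, 114.0, -16.0, -2.0]
[86.8, 117.0, -20.0, -2.0]
[85.2, 120.0, -32.0, -4.0]
[85.8, 123.0, -40.0, -6.0]
[86.8, 126.0, -48.0, -4.0]
[89.4, 129.0, -60.0, -6.0]
[86.8, 132.0, -64.0, -6.0]
[82.7, 135.0, -72.0, -6.0]
[76.1, 138.0, -80.0, -6.0]
[72.7, 141.0, -60.0, -6.0]
[70.9, 144.0, -56.0, -4.0]
[71.0, 147.0, -60.0, -6.0]
60 404.4 206.0 [196, 200, 206, 215, 226]
54 403.8 204.8 [199, 200, 199, 207, 207]
48 403.3 203.7 [196, 200, 200, 203, 189]
42 402.8 202.6 [201, 201, 194, 191, 158]
36 402.3 201.4 [196, 192, 152, 109, 111]
30 401.8 200.3 [198, 177, 113, 91, 93]
24 401.3 199.2 [197, 177, 99, 90, 90]
18 400.8 198.1 [187, 145, 89, 88, 87]
12 400.3 197.1 [186, 130, 88, 88, 90]
6 399.8 196.0 [167, 99, 88, 90, 87]
0 399.3 194.9 [131, 96, 88, 87, 92]
-6 398.8 193.9 [97, 89, 89, 87, 89]
-12 398.3 192.9 [94, 92, 88, 84, 91]
-18 397.8 191.8 [102, 94, 92, 88, 99]
-24 397.4 190.8 [106, 100, 91, 89, 98]
-30 396.9 189.8 [107, 99, 87, 87, 98]
-36 396.4 188.8 [103, 103, 89, 85, 93]
-42 396.0 187.8 [109, 103, 87, 90, 99]
-48 395.5 186.8 [110, 104, 87, 86, 99]
-54 395.1 185.8 [97, 104, 91, 88, 94]
-60 394.6 184.9 [89, 107, 100, 101, 99]
```

Emit:
carry_out --plan '[[[50, -5, 0, 0, 0], [50, -10, 0, 1, 0], [50, -16, 0, 2, 0], [50, -22, 0, 3, 0], [50, -29, 0, 5, 0], [50, -36, 0, 8, 0], [50, -43, 0, 12, 0], [50, -50, 0, 16, 0], [50, -56, 0, 20, 0], [50, -61, 0, 24, 0], [50, -66, 0, 28, 0], [50, -71, 0, 33, 0], [50, -71, 0, 33, 0]]]'

```text
time: 17.18
tool_pos: [426.0, -136.9, 57.4]
tcp_rot: [-0.0, 0.879, -0.478, -0.001]
ft_force: [-0.4, 0.0, 2.6]
opening: 0.678
gripper_force: 30.0
```

```bash
python3 - <<'E'
from h import *
o=robot.observe(); print(o["time"],o["tool_pos"],o["opening"],o["ft_force"]); c=cap("scene"); G=grad(c)
f=fitB(c,G,o["tool_pos"],np.radians(122.5),range(84,182,4),range(-110,50,4))
for t in range(84,182,4):
    q=f[f[:,1]==t][0]; print(q.round(1).tolist())
E
```

```text
17.1833 [ 426.00963581 -136.85867864   57.41757105] 0.6783342409317419 [-0.40309864  0.00532398  2.64441401]
[85.8, 84.0, 38.0, -4.0]
[85.9, 88.0, 26.0, -6.0]
[83.6, 92.0, 22.0, -6.0]
[83.9, 96.0, 26.0, -6.0]
[83.7, 100.0, 38.0, -2.0]
[83.1, 104.0, 6.0, -6.0]
[83.1, 108.0, 10.0, -6.0]
[83.3, 112.0, 2.0, -6.0]
[82.7, 116.0, -54.0, -4.0]
[84.4, 120.0, -62.0, -6.0]
[84.4, 124.0, -54.0, 2.0]
[86.3, 128.0, -66.0, -4.0]
[89.4, 132.0, -58.0, -6.0]
[90.1, 136.0, -62.0, -6.0]
[94.5, 140.0, -58.0, 2.0]
[96.9, 144.0, -66.0, 2.0]
[95.1, 148.0, -82.0, -2.0]
[99.3, 152.0, -98.0, -6.0]
[98.7, 156.0, -110.0, -6.0]
[93.9, 160.0, -102.0, -6.0]
[92.7, 164.0, -110.0, -6.0]
[78.7, 168.0, -110.0, -6.0]
[73.4, 172.0, -86.0, 2.0]
[75.7, 176.0, -94.0, 2.0]
[73.5, 180.0, -102.0, 0.0]
```

Emit:
carry_out --plan '[[[50, -4, 0, 5, 0], [50, -8, 0, 11, 0], [50, -11, 0, 17, 0], [50, -14, 0, 24, 0], [50, -17, 0, 32, 0], [50, -19, 0, 38, 0], [50, -20, 0, 43, 0], [50, -20, 0, 43, 0]]]'

```text
time: 17.9
tool_pos: [416.7, -122.2, 16.1]
tcp_rot: [0.001, 0.879, -0.477, 0.0]
ft_force: [-5.0, -1.2, 13.6]
opening: 0.677
gripper_force: 30.0
```

Emit:
carry_out --plan '[[[70, 0, 0, 0, 0], [88, 0, 0, 0, 0], [88, 0, 0, 0, 0], [88, 0, 0, 0, 0], [88, 0, 0, -30, 0], [88, 0, 0, -60, 0], [88, 0, 0, -100, 0], [88, 0, 0, -140, 0], [88, 0, 0, -140, 0]]]'

```text
time: 18.65
tool_pos: [420.6, -123.9, 162.9]
tcp_rot: [0.0, 0.879, -0.478, 0.006]
ft_force: [0.9, -0.1, 0.3]
opening: 1.0
gripper_force: 0.0
```

```bash
python3 - <<'E'
from h import *
o=robot.observe(); print(o["time"],o["tool_pos"],o["opening"],o["ft_force"]); c=cap("scene"); G=grad(c)
f=fitB(c,G,o["tool_pos"],np.radians(122.5),[84,90,100,110,120,130,140,148,156,164,170,174,178,180],range(-120,50,3))
for t in (90,110,140,156,164,170,174,178,180):
    q=f[f[:,1]==t][0]; print(q.round(1).tolist())
E
```

```text
18.65 [ 420.56829036 -123.89506818  162.89973088] 0.9999610794925134 [ 0.89983711 -0.07991586  0.25080679]
[83.1, 90.0, -84.0, -6.0]
[87.9, 110.0, -105.0, -6.0]
[81.4, 140.0, -105.0, -6.0]
[72.2, 156.0, -12.0, -6.0]
[76.3, 164.0, -87.0, 2.0]
[80.5, 170.0, -87.0, 2.0]
[86.0, 174.0, -87.0, 2.0]
[89.7, 178.0, -96.0, 0.0]
[90.1, 180.0, -102.0, -2.0]
```

Emit:
carry_out --plan '[[[88, 40, 0, -10, 0], [88, 80, 0, -20, 0], [88, 120, 0, -20, 0], [88, 160, 0, -20, 0], [88, 200, 0, -20, 0], [88, 240, 0, -20, 0], [88, 280, 0, -20, 0], [88, 280, 0, -20, 0], [88, 280, 0, -20, 0]]]'

```text
time: 19.45
tool_pos: [567.8, -357.4, 171.7]
tcp_rot: [-0.001, 0.878, -0.479, -0.002]
ft_force: [-0.7, 0.5, -0.6]
opening: 0.997
gripper_force: 0.0
```

```bash
cat >> h.py <<'E'
def fit2(cs,T0,z,xr,yr,yaws,flip=True):
    Gs=[grad(c) for c in cs]; out=[]
    for yd in yaws:
        a=np.radians(yd); xc=np.array([np.cos(a),np.sin(a),0]); zc=np.array([0,0,-1.]); Rm=np.c_[xc,np.cross(zc,xc),zc]
        for x in xr:
            for y in yr:
                T=np.array([T0[0]+x,T0[1]+y,z]); out.append([edgecost(c,G,sil(c,T,Rm)) for c,G in zip(cs,Gs)]+[T[0],T[1],yd])
    return np.array(out)
E
python3 - <<'E'
from h import *
o=robot.observe(); print(o["tool_pos"],o["time"]); cs=[cap("scene","s10.png"),cap("top","t10.png")]
f=fit2(cs,(446,-163),55,np.arange(-18,19,2),np.arange(-18,19,2),np.arange(-70,-44,2))
for s in(f[:,0],f[:,1],f[:,0]+f[:,1]):
    i=np.argsort(-s)[:8]; print(f[i[:3]].round(1).tolist(), f[i].mean(0).round(1), f[i].std(0).round(1))
E
```

```text
[ 567.83805207 -357.36780772  171.71890372] 19.45
[[76.1, 63.2, 456.0, -155.0, -70.0], [76.0, 75.8, 444.0, -161.0, -58.0], [75.9, 67.9, 448.0, -167.0, -56.0]] [  75.6   71.   446.8 -162.5  -59.2] [0.3 4.7 3.7 4.  4.4]
[[64.8, 87.5, 440.0, -165.0, -58.0], [64.6, 87.4, 442.0, -165.0, -50.0], [69.4, 87.3, 444.0, -165.0, -52.0]] [  65.1   87.2  441.5 -165.5  -54. ] [2.5 0.2 1.7 0.9 3.2]
[[69.4, 87.3, 444.0, -165.0, -52.0], [70.9, 85.5, 444.0, -165.0, -54.0], [74.8, 81.5, 446.0, -163.0, -56.0]] [  71.7   83.8  444.  -164.5  -54.8] [2.9 3.  1.4 1.3 2. ]
```

Emit:
carry_out --plan '[[[88, -40, 0, 0, 0], [88, -80, 0, 0, 0], [88, -120, 0, 0, 0], [88, -160, 0, 0, 0], [88, -200, 0, 0, 0], [88, -232, -1, 0, 0], [88, -232, -1, 20, 0], [88, -232, -1, 50, 0], [88, -232, -1, 80, 0], [88, -232, -1, 80, 0], [88, -232, -1, 80, 0], [88, -232, -1, 80, 0]]]'

```text
time: 20.55
tool_pos: [443.7, -161.1, 97.1]
tcp_rot: [0.0, 0.879, -0.478, 0.001]
ft_force: [0.5, -0.8, 0.7]
opening: 1.0
gripper_force: 0.0
```

Emit:
carry_out --plan '[[[88, 2, 1, 30, 0], [88, 2, 1, 60, 0], [88, 2, 1, 80, 0], [88, 2, 1, 83, 0], [88, 2, 1, 83, 0], [50, 2, 1, 83, 0], [50, 2, 1, 83, 0], [50, 2, 1, 83, 0], [50, 2, 1, 83, 0], [50, 2, 1, 83, 0], [50, 2, 1, 83, 0], [50, 2, 1, 83, 0], [50, 2, 1, 83, 0]]]'

```text
time: 21.63
tool_pos: [444.3, -163.9, 13.7]
tcp_rot: [0.0, 0.879, -0.478, 0.001]
ft_force: [-1.6, 0.4, 7.7]
opening: 0.683
gripper_force: 30.0
```

Emit:
carry_out --plan '[[[50, 0, 0, -15, 0], [50, 0, 0, -40, 0], [50, 0, 0, -70, 0], [50, 0, 0, -100, 0], [50, 0, 0, -130, 0], [50, 0, 0, -130, 0], [50, 0, 0, -130, 0]]]'

```text
time: 22.22
tool_pos: [444.6, -164.1, 144.4]
tcp_rot: [0.0, 0.879, -0.478, 0.002]
ft_force: [0.0, 0.3, -2.9]
opening: 0.677
gripper_force: 30.0
```

```bash
python3 - <<'E'
from h import *
o=robot.observe(); print(o["tool_pos"],o["time"],o["opening"],o["ft_force"]); c=cap("scene"); 
p=o["tool_pos"]; Rm=R.from_quat(o["tcp_rot"][[1,2,3,0]]).as_matrix(); G=grad(c); out=[]
for t in range(-20,21,4):
  for k in range(-16,17,2):
    for hz in (38,41,44):
      for l in(-4,-2,0,2):
        r=np.radians(t); xc=Rm[:,0]*np.cos(r)+Rm[:,2]*np.sin(r); zc=-Rm[:,0]*np.sin(r)+Rm[:,2]*np.cos(r)
        T=p+[0,0,19]-(0)*zc+(hz-19)*-zc+k*xc+l*Rm[:,1]; out.append((float(edgecost(c,G,sil(c,T,np.c_[xc,np.cross(zc,xc),zc]))),t,k,hz,l))
out=np.array(sorted(out,reverse=True)); print(out[:4],out[:15].mean(0),out[:15].std(0))
E
```

```text
[ 444.64971855 -164.14916488  144.38489258] 22.2167 0.677416915170944 [ 0.04888227  0.32958124 -2.94292171]
[[111.90420532   0.         -12.          41.          -2.        ]
 [111.39096069   4.          -8.          41.          -2.        ]
 [111.25332642   0.         -14.          41.          -2.        ]
 [111.12597656   4.         -16.          44.          -4.        ]] [110.51713104   2.4        -10.66666667  41.2         -1.33333333] [0.82296339 1.95959179 4.17399356 2.03960781 1.57762128]
```

Emit:
carry_out --plan '[[[50, 0, 0, -20, 0], [50, -25, -20, -20, -0.12], [50, -51, -40, -20, -0.24], [50, -76, -59, -20, -0.36], [50, -101, -79, -20, -0.48], [50, -126, -99, -20, -0.6], [50, -151, -118, -20, -0.72], [50, -177, -138, -20, -0.84], [50, -202, -158, -20, -0.96], [50, -227, -177, -20, -1.08], [50, -227, -177, -20, -1.147], [50, -227, -177, -20, -1.147], [50, -227, -177, -10, -1.147], [50, -227, -177, 5, -1.147], [50, -227, -177, 15, -1.147], [50, -227, -177, 15, -1.147], [50, -227, -177, 15, -1.147]]]'

```text
time: 23.68
tool_pos: [467.9, 122.5, 126.4]
tcp_rot: [-0.0, 0.997, 0.074, -0.002]
ft_force: [0.2, -0.4, -1.9]
opening: 0.679
gripper_force: 30.0
```

```bash
cat > f3.py <<'E'
from h import *
o=robot.observe(); print(o["tool_pos"],o["time"],o["opening"],o["ft_force"]); c=cap("scene","s11.png"); 
p=o["tool_pos"]; Rm=R.from_quat(o["tcp_rot"][[1,2,3,0]]).as_matrix(); G=grad(c); out=[]
print("yaw",np.degrees(np.arctan2(Rm[1,0],Rm[0,0])))
for t in range(-9,10,3):
  for k in range(-16,17,2):
    for hz in (35,37,39,41,43):
      for l in(-4,0,4):
        r=np.radians(t); xc=Rm[:,0]*np.cos(r)+Rm[:,2]*np.sin(r); zc=-Rm[:,0]*np.sin(r)+Rm[:,2]*np.cos(r)
        T=p+[0,0,19]-(hz-19)*zc+k*xc+l*Rm[:,1]; out.append((float(edgecost(c,G,sil(c,T,np.c_[xc,np.cross(zc,xc),zc]))),t,k,hz,l))
out=np.array(sorted(out,reverse=True)); print(out[:4],out[:15].mean(0),out[:15].std(0))
def show(x,y,z,a=8.6):
    r=np.radians(a); q=np.array([470,123.3,0])+[x*np.cos(r)-y*np.sin(r),x*np.sin(r)+y*np.cos(r),z]; return w2px(c,q)
print("pred plate corners",[show(x,y,6).tolist() for x,y in((-80,55),(90,55))],"knob",show(78,0,37),show(68,0,37))
E
python3 f3.py
```

```text
[467.8587767  122.45504812 126.37139889] 23.6833 0.6794862735315698 [ 0.20875845 -0.39576385 -1.92459131]
yaw 8.498443294492324
[[84.42786407  0.          0.         37.          4.        ]
 [84.16203308  0.          0.         39.          4.        ]
 [83.6563797   0.         -2.         37.          4.        ]
 [83.54099274  0.         -4.         43.         -4.        ]] [83.18921611  0.6        -0.8        39.66666667  1.33333333] [0.56878539 1.2        1.6        1.88561808 2.7968236 ]
pred plate corners [[377.3, 282.6], [298.4, 264.1]] knob [313.  238.8] [317.3 239.7]
```

```bash
python3 - <<'E'
from h import *
for n,fn in(("scene","s9.png"),("top","t10.png")):
    c=dict(robot.capture(n)); c["img"]=cv2.imread("pics/"+fn)[:,:,::-1].copy(); G=grad(c)
    for name,(x0,x1,y0,y1,z0,z1) in {"plate":(-80,90,-55,55,0,6),"plinth":(-47,47,-22,22,16,16)}.items():
        out=[]
        for a in np.radians(np.arange(6,12,1)):
            for x in np.arange(462,478,1.):
                for y in np.arange(115,131,1.):
                    pts=[(u,v,z) for u in(x0,x1) for v in(y0,y1) for z in(z0,z1)]
                    p=np.array([w2px(c,(x+u*np.cos(a)-v*np.sin(a),y+u*np.sin(a)+v*np.cos(a),z)) for u,v,z in pts],np.float32)
                    out.append((float(edgecost(c,G,cv2.convexHull(p))),x,y,np.degrees(a)))
        out=np.array(sorted(out,reverse=True)); print(n,name,out[0],out[:15].mean(0).round(1),out[:15].std(0).round(1))
E
```

```text
scene plate [113.39885712 470.         126.           8.        ] [112.7 469.5 125.7   8.5] [0.5 0.6 0.9 0.7]
scene plinth [118.55844879 469.         126.          10.        ] [118.  468.5 126.3   9.5] [0.4 0.7 0.8 1. ]
top plate [ 83.38262939 468.         123.           9.        ] [ 81.6 468.7 122.9   8.7] [1.  0.8 0.7 0.6]
top plinth [117.19578552 468.         125.           8.        ] [114.6 468.3 125.    8.8] [1.  0.7 0.6 1.3]
```

Emit:
carry_out --plan '[[[50, 2, -2, 0, 0], [50, 2, -2, 25, 0], [50, 2, -2, 50, 0], [50, 2, -2, 70, 0], [50, 2, -2, 82, 0], [50, 2, -2, 88, 0], [50, 2, -2, 88, 0], [50, 2, -2, 90, 0], [50, 2, -2, 92, 0], [50, 2, -2, 94, 0], [50, 2, -2, 96, 0], [50, 2, -2, 96, 0]]]'

```text
time: 24.83
tool_pos: [470.6, 125.6, 31.8]
tcp_rot: [0.0, 0.997, 0.075, 0.0]
ft_force: [-1.0, 0.0, -1.3]
opening: 0.678
gripper_force: 30.0
```

Emit:
carry_out --plan '[[[50, -1, 1, 0, 0], [50, -1, 1, 1, 0], [50, -1, 1, 2, 0], [50, -1, 1, 3, 0], [50, -1, 1, 4, 0], [50, -1, 1, 5, 0], [50, -1, 1, 5, 0]]]'

```text
time: 25.42
tool_pos: [469.4, 124.4, 26.5]
tcp_rot: [-0.0, 0.997, 0.075, -0.0]
ft_force: [-0.1, 0.3, -0.6]
opening: 0.681
gripper_force: 30.0
```

Emit:
carry_out --plan '[[[50, 0, 0, 1, 0], [50, 0, 0, 2, 0], [50, 0, 0, 3, 0], [50, 0, 0, 4, 0], [50, 0, 0, 5, 0], [50, 0, 0, 6, 0], [50, 0, 0, 7, 0], [50, 0, 0, 7, 0]]]'

```text
time: 26.08
tool_pos: [469.7, 124.4, 19.8]
tcp_rot: [-0.0, 0.997, 0.075, -0.0]
ft_force: [-0.4, -0.4, 0.1]
opening: 0.68
gripper_force: 30.0
```

Emit:
carry_out --plan '[[[50, 0, 0, 1, 0], [50, 0, 0, 1, 0], [50, 0, 0, 1, 0]]]'

```text
time: 26.33
tool_pos: [469.7, 124.4, 19.7]
tcp_rot: [0.0, 0.997, 0.075, -0.0]
ft_force: [-5.1, -0.7, 13.3]
opening: 0.676
gripper_force: 30.0
```

Contact at the expected height (rim on the plate). Release and lift straight up.

Emit:
carry_out --plan '[[[50, 0, 0, -1, 0], [50, 0, 0, -1, 0], [70, 0, 0, -1, 0], [88, 0, 0, -1, 0], [88, 0, 0, -1, 0], [88, 0, 0, -1, 0], [88, 0, 0, -1, 0], [88, 0, 0, -20, 0], [88, 0, 0, -50, 0], [88, 0, 0, -90, 0], [88, 0, 0, -130, 0], [88, 0, 0, -170, 0], [88, 0, 0, -200, 0], [88, 0, 0, -200, 0]]]'

```text
time: 27.5
tool_pos: [473.6, 124.6, 226.0]
tcp_rot: [0.0, 0.997, 0.075, 0.006]
ft_force: [0.8, -0.3, 0.4]
opening: 1.0
gripper_force: 0.0
```

```bash
python3 - <<'E'
from h import *
o=robot.observe(); print(o["tool_pos"],o["time"],o["ft_force"]); c=cap("scene","s12.png")
for z in(55,58,61,64,67,71):
    f=fit2([c],(469.5,124.5),z,np.arange(-10,11,2),np.arange(-10,11,2),np.arange(4,14,1.5)); i=np.argsort(-f[:,0])[:10]; print(z,f[i[0]].round(1),f[i].mean(0).round(1),f[i].std(0).round(1))
E
```

```text
[473.57537212 124.58760012 226.02576726] 27.5 [ 0.79040557 -0.32229751  0.36796449]
55 [ 63.6 471.5 120.5   7. ] [ 62.2 472.1 119.1   7.9] [0.6 0.9 1.8 2.1]
58 [ 63.8 471.5 122.5   5.5] [ 62.8 470.7 121.3   8. ] [0.5 1.  3.7 3.2]
61 [ 64.2 469.5 120.5  13. ] [ 63.1 469.3 124.7   9. ] [0.5 1.1 2.9 2.7]
64 [ 64.5 467.5 130.5   8.5] [ 63.5 467.5 128.7   9.7] [0.5 0.9 2.9 2.7]
67 [ 64.  467.5 128.5  13. ] [ 63.3 466.7 129.5  11.6] [0.4 1.  2.4 1.6]
71 [ 64.4 465.5 132.5  11.5] [ 62.9 464.7 133.5  12. ] [0.9 1.  1.3 1.2]
```

```bash
python3 -c "
from workcell import robot
print(robot.job_done())"
```

```text
the job is handed in; nothing more can be done
None
```

I turned the cover over, lowered it over the movement with the notch over the stem until its rim met the base plate, and let go. I handed the job in at 27.5 s; no verdict came back, but in the last camera check the cover was about where it should be.

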